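# Move the repair queue to the other watch rack in the same order

## Robot

A 6-joint arm with a two-finger parallel gripper is mounted at the origin on the work surface. World frame = base frame: x ahead of the robot, y to its left, z up, the work surface at z = 0. Lengths are in m, angles in rad, forces in N, time in s.
With the tool pointing down it reaches from about 0.3 to 0.875 m from the base axis. Payload 6.4 kg.
Tool frame: the origin (TCP) lies between the finger pads; the fingertips stand 19 mm ahead of it and the grasp point (between the pads) is the TCP (ctrl.tips_ahead is the z of the fingertips in the tool frame, in m); z points along the fingers, y is the line along which they close (so a half turn about z gives the same grasp; the last joint's range is limited). The gripper opens to 85 mm and grips with 20 to 120 N. Pads are 22 mm wide; open, the fingers measure 114 mm over their backs; the gripper's body (76 mm by 85 mm) begins 54 mm behind the grasp point. The pads swing forward as they close: fully open they stand 13 mm farther back than shut.
Start: joints at [0.963, 0.181, 1.607, -0, 1.354, -0.206], TCP at [0.225, 0.529, 0.25] pointing down, gripper open.
Joint ranges: [-2.99, 2.99], [-0.89, 2.07], [0.3, 2.58], [-1.14, 4.28], [0, 2.63], [-3.12, 3.12]. Speed limits (rad/s): [2.57, 2.57, 3.01, 3.14, 3.14, 3.14].

## Interface

Orientations are given as a unit quaternion [w, x, y, z].
In Python, from bench import readout, vision, ctrl gives the robot as it stands.
- The arm moves only by the tool play_rows, never from a script. Its arguments are lists of equal length, an entry for each row: "xyz": the shift along the tool's x, y, z in mm, a list of three; "rot": the turn, a rotation vector about the tool's x, y, z in rad, a list of three; "grip": the opening, from 0 (shut) to 1 (fully open). In form: {"xyz": [[x, y, z], ...], "rot": [[rx, ry, rz], ...], "grip": [grip, ...]}. A call has exactly 10 rows; each row is the pose to reach, as a shift and turn from the pose commanded when the call began, along the tool's axes at that moment; what a row does not reach only later rows make up. A row lasts 1/8 s, in which the tool goes at most 62.5 mm and 10.7 degrees, less where a joint would pass 70% of its speed; a pose out of reach is approached as far as the arm can. A call with a gripper value outside its range is refused whole. The fingers move at their own pace and stop on an object; the grip force is fixed at half the most. Time passes only in rows, so rows that repeat a pose let the fingers close, or fill a call up. It gives the time, the measured TCP pose, the force, the opening and the grip force at its end, in the units of the state.
- readout.get_obs(): the state, without advancing time (a new reading comes with each control period).
- vision.camera(name): name is "scene" or "top" or "wrist"; returns a dict with "color" (384x512x3 uint8, red, green, blue), "depth" (384x512 float32, m along the optical axis (not along the pixel's ray), 0 where there is no reading), "camera_matrix" (3x3 intrinsics, pixels), "k1" (the pictures are not rectified: a ray, as slopes to the right and down, at radius r is drawn at 1 + k1 r^2 times it, then the intrinsics apply), "extrinsics" (4x4, takes a point from camera to world coordinates); the wrist camera has in their place "hand_eye" (4x4, takes a point from camera to tool coordinates, whose origin is the TCP and whose axes are the flange's). Camera axes: x right, y down, z forward; pixel columns grow to the right and rows downward; lengths in m; the calibration is good to about 2 mm. A picture is of the moment at which its call begins: read the wrist's pose just before it.
- ctrl.hand_in(): hands the job in; it is judged then, once.
The state is a dict: "time_s": time; "q": joint angles; "dq": joint speeds; "joint_efforts": joint torques, N m; "eef_pos": TCP position; "eef_rot": TCP orientation; "wrist_force": force on the tool from outside, world axes, zero at the start; "torque": the same for the moment, N m; "opening": opening from 0.0 (shut) to 1.0 (fully open); "grasp_force": force on a finger pad.
Only numpy, scipy, OpenCV 4.12 (cv2) and the standard library are available. Lean on these libraries where they do the work, as an engineer would, in place of code of your own. Each camera call takes 0.05 s, during which the arm holds its last target. There are 200 camera calls.

## Task

Four watches wait for repair in a row on the full rack; move them all to the empty rack and keep their place in the queue, counted from the brass post: the watch beside the post of the full rack goes on the cushion beside the post of the empty rack, the next one on the next cushion, and so on (the posts are at opposite ends, so mind the direction). Lay each watch flat, dial up, in the middle of its cushion, setting it down gently without dropping it, and let go.

Things in the scene. Friction and masses are not known exactly. Their poses are not given: they have to be found in the camera images.
- stopwatch_mid (a point): Round stopwatch, 46 mm in diameter, with a brass crown and two small pushers that stand up to 7 mm out at its +x side (12 o'clock). Plain steel case 20 mm thick, white dial up, about 140 g. This point is the centre of the case, half-way up (10 mm above its underside); z points out of the dial, y is free of knobs and is the plain direction to pinch it across. It starts on a cushion of the full rack.
- square_mid (a point): Square watch, 40 x 40 mm, with a 5 mm brass crown on its +x side. Plain steel case 20 mm thick, white dial up, about 130 g. This point is the centre of the case, half-way up (10 mm above its underside); z points out of the dial, y is free of knobs and is the plain direction to pinch it across. It starts on a cushion of the full rack.
- oblong_mid (a point): Oblong watch, 48 mm along its x and 30 mm along its y, with a 4 mm brass crown on one short (+x) side. Plain steel case 20 mm thick, white dial up, about 110 g. This point is the centre of the case, half-way up (10 mm above its underside); z points out of the dial, y is free of knobs and is the plain direction to pinch it across. It starts on a cushion of the full rack.
- octagon_mid (a point): Eight-sided watch, the smallest, 36 mm across the flats (two of them face +-y), with a 5 mm brass crown on its +x side. Plain steel case 20 mm thick, white dial up, about 100 g. This point is the centre of the case, half-way up (10 mm above its underside); z points out of the dial, y is free of knobs and is the plain direction to pinch it across. It starts on a cushion of the full rack.
- rack_full: Fixed pale wooden rack on the bench that holds the four watches at the start: board 300 x 84 mm, 12 mm thick, with a brass post (20 mm wide, its top 40 mm above the bench) at one end. The origin is on the bench, under the middle of the row; x runs along the row and the post is at x = -150 mm. The four places are at x = -99, -33, 33 and 99 mm, y = 0 (66 mm apart), so -99 is the place beside the post; a cushion lies on each.
- rack_empty: The same fixed wooden rack, empty at the start: board, brass post at x = -150 mm and places at x = -99, -33, 33, 99 mm, y = 0, just as on the full rack. Its cushions (54 x 54 mm, black, 8 mm thick) are part of it; their tops are 20 mm above the origin, which is on the bench. Its x axis points roughly the other way from that of the full rack, so its post is at the other end as seen by the robot.
- pad_stopwatch: Fixed black cushion on the full rack, 54 x 54 x 8 mm, on which the stopwatch lies at the start (all four cushions look alike); it marks where that watch stood in the row. Origin at the centre of its underside, on the board.
- pad_square: Fixed black cushion on the full rack, 54 x 54 x 8 mm, on which the square watch lies at the start (all four cushions look alike); it marks where that watch stood in the row. Origin at the centre of its underside, on the board.
- pad_oblong: Fixed black cushion on the full rack, 54 x 54 x 8 mm, on which the oblong watch lies at the start (all four cushions look alike); it marks where that watch stood in the row. Origin at the centre of its underside, on the board.
- pad_octagon: Fixed black cushion on the full rack, 54 x 54 x 8 mm, on which the eight-sided watch lies at the start (all four cushions look alike); it marks where that watch stood in the row. Origin at the centre of its underside, on the board.
Mind the look-alikes: they are no part of the job. What is shaped like the part that bears square_mid but brown or turquoise is not meant.

How it is judged:
By the outcome, as a careful person would: the job done as asked, in the order asked, and still so for the second after the job is handed in, with the robot touching nothing.
It also fails if it takes over 112 s, if anything falls off the work surface, if the arm or the gripper's body presses on something with over 40 N, if the wrist force passes 120 N, or if a joint passes its speed limit or range.

## Working session

There is one attempt and no reset: what is moved stays moved. The work goes in short steps, Python scripts to look and compute and a tool call to move; the robot and the scene stay as the last step left them, time stands still between calls to the robot, and variables do not carry over. Pictures are saved under pics/ and viewed, at most 14 in all, crops included, and the job is handed in when it is done.

Besides the shell and the picture viewer there is one more tool, called by a JSON object that holds its "op" and its "data", one argument or row to a line. play_rows: Moves the arm, as the interface text tells. Its arguments: {"type":"object","properties":{"xyz":{"type":"array","items":{"type":"array","items":{"type":"number"}}},"rot":{"type":"array","items":{"type":"array","items":{"type":"number"}}},"grip":{"type":"array","items":{"type":"number"}}},"required":["xyz","rot","grip"]}

```bash
ls; mkdir -p pics
python3 - <<'E'
from bench import readout, vision, ctrl
import cv2,numpy as np
o=readout.get_obs();print(o)
a=[]
for n in("top","scene"):
    c=vision.camera(n);np.savez(f"{n}0.npz",**c);a.append(c["color"]);print(n,c["camera_matrix"],c["k1"],c["extrinsics"])
    cv2.imwrite(f"pics/{n}0.png",cv2.resize(c["color"][:,:,::-1],(800,600)))
print(ctrl.tips_ahead)
E
```

```text
pics
{'time_s': 0.0, 'q': array([ 9.62691516e-01,  1.81546906e-01,  1.60802092e+00, -1.76135107e-05,
        1.35381095e+00, -2.06291070e-01]), 'dq': array([-6.87681554e-05, -2.10104848e-03, -1.07508214e-04,  1.58891029e-03,
       -1.15546612e-03,  1.10558633e-03]), 'joint_efforts': array([-1.39409582e-03, -4.44892538e+01, -3.51322281e+01, -4.50273492e-04,
        9.50037036e-03, -2.13994804e-05]), 'eef_pos': array([0.22454993, 0.52876476, 0.2493746 ]), 'eef_rot': array([-3.45790624e-04,  1.99556097e-01,  9.79885997e-01, -8.23444611e-04]), 'wrist_force': array([ 0.36869523,  0.90048493, -0.55627826]), 'torque': array([ 0.00921154, -0.03525366, -0.03113909]), 'grasp_force': 0.0, 'opening': 1.0003863464876326}
top [[470.99348222   0.         260.89301758]
 [  0.         470.99348222 190.77170757]
 [  0.           0.           1.        ]] -0.11602728668945389 [[ 0.02087425 -0.99539075  0.09360295  0.43950927]
 [-0.99977393 -0.02040369  0.00598152 -0.05248213]
 [-0.00404411 -0.09370665 -0.99559164  0.9856912 ]
 [ 0.          0.          0.          1.        ]]
scene [[448.60159296   0.         253.02214294]
 [  0.         448.60159296 182.44740035]
 [  0.           0.           1.        ]] -0.021540034700442648 [[ 0.84838982  0.34295455 -0.40325784  0.87809947]
 [ 0.52897929 -0.51988655  0.67074502 -0.62363119]
 [ 0.02038673 -0.7823683  -0.62248231  0.59859278]
 [ 0.          0.          0.          1.        ]]
0.019
```

View pics/top0.png

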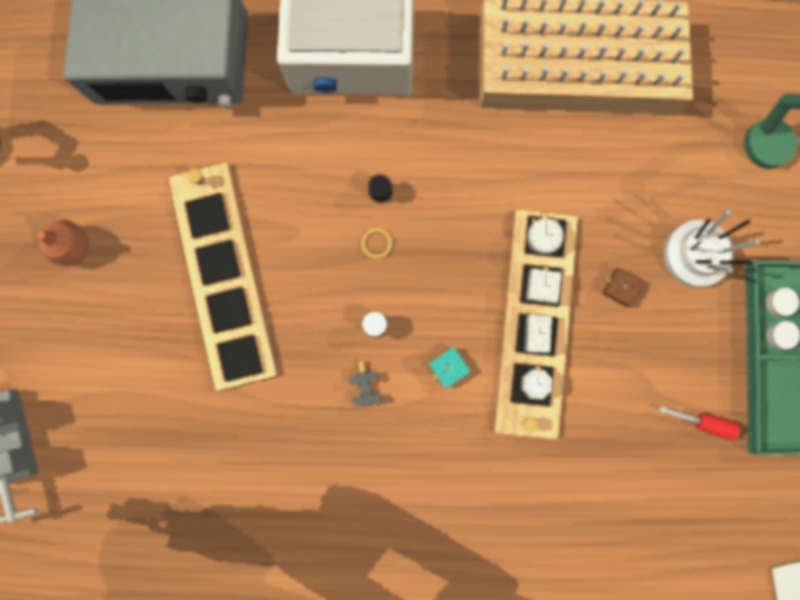

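View pics/scene0.png

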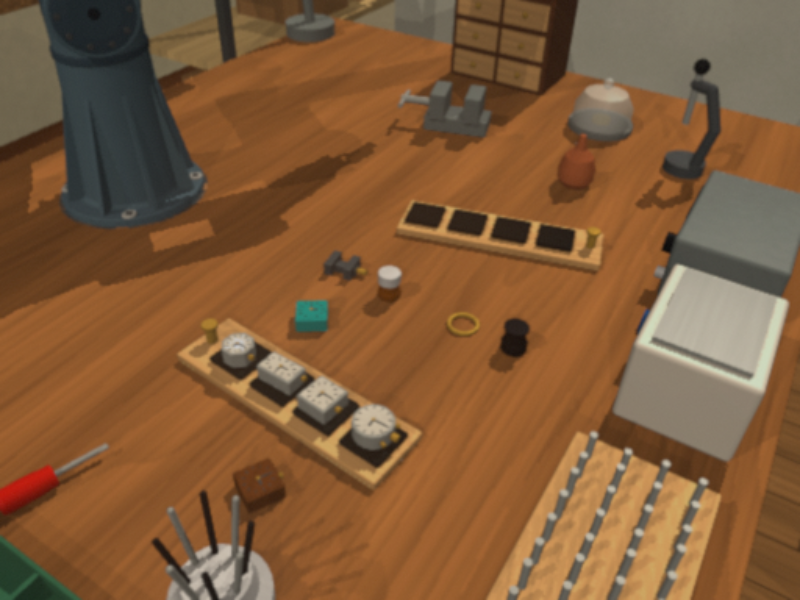

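The top view (in 800x600 pixels) shows the full rack at right. From its post at (535,425) come the octagon (537,383), oblong (538,333), square (544,284) and stopwatch (546,236). The empty rack is at left with its post at the far end (195,175), and its cushions run (208,215), (218,262), (228,310), (240,357).

What could be taken for the square watch: the white square (544,284) and oblong (538,333) on the rack, plus the turquoise (450,367) and brown (625,287) look-alikes on the bench. I choose the one at (544,284).

```bash
cat > h.py <<'E'
import cv2,numpy as np
from scipy.spatial.transform import Rotation as R
from bench import readout, vision, ctrl
def tool():
    o=readout.get_obs();w,x,y,z=o["eef_rot"];T=np.eye(4);T[:3,:3]=R.from_quat([x,y,z,w]).as_matrix();T[:3,3]=o["eef_pos"];return T
def shot(n):
    T=tool();c=vision.camera(n)
    c["E"]=T@c["hand_eye"] if n=="wrist" else c["extrinsics"]
    return c
def unproj(c,uv,z):
    K=c["camera_matrix"];uv=np.asarray(uv,float).reshape(-1,1,2)
    n=cv2.undistortPoints(uv,K,np.array([c["k1"],0,0,0,0.])).reshape(-1,2)
    d=np.c_[n,np.ones(len(n))]@c["E"][:3,:3].T;o=c["E"][:3,3]
    return o+d*((z-o[2])/d[:,2])[:,None]
def proj(c,P):
    E=np.linalg.inv(c["E"]);p=np.atleast_2d(P)@E[:3,:3].T+E[:3,3]
    return cv2.projectPoints(p,np.zeros(3),np.zeros(3),c["camera_matrix"],np.array([c["k1"],0,0,0,0.]))[0].reshape(-1,2)
def blobs(c,mask,z,amin,amax,):
    """contours -> world minAreaRect: centre, sizes(mm), yaw, pixel centre"""
    cs,_=cv2.findContours(mask.astype(np.uint8),cv2.RETR_EXTERNAL,cv2.CHAIN_APPROX_NONE);r=[]
    for k in cs:
        if not amin<cv2.contourArea(k)<amax: continue
        P=unproj(c,k,z)[:,:2]
        (x,y),(w,h),a=cv2.minAreaRect((P*1000).astype(np.float32))
        r.append((np.round(k.reshape(-1,2).mean(0)),round(x,1),round(y,1),round(w,1),round(h,1),round(a,1)))
    return r
def white(c):
    h=cv2.cvtColor(c["color"],cv2.COLOR_RGB2HSV);return (h[...,2]>150)&(h[...,1]<60)
def black(c):
    return c["color"].max(2)<60
E
python3 - <<'E'
from h import *
c=shot("top")
print("white z40");[print(*b) for b in blobs(c,white(c),.04,100,1500)]
print("black z20");[print(*b) for b in blobs(c,black(c),.02,200,1500)]
h=cv2.cvtColor(c["color"],cv2.COLOR_RGB2HSV)
E
```

```text
white z40
[504. 372.] 166.0 -550.3 48.2 35.3 1.8
[  7. 323.] 250.5 464.0 55.9 47.0 1.7
[344. 246.] 421.8 -214.6 37.0 36.5 82.3
[502. 214.] 490.2 -547.0 38.7 41.1 43.2
[345. 213.] 486.1 -216.1 46.5 30.4 0.3
[240. 207.] 494.8 -4.5 28.2 30.2 1.2
[501. 193.] 534.0 -545.9 37.6 45.0 1.3
[348. 182.] 548.9 -223.4 40.9 40.2 83.2
[450. 162.] 597.2 -429.3 85.7 92.8 1.3
[349. 150.] 614.8 -224.0 43.8 43.2 0.1
black z20
[153. 229.] 447.0 173.8 45.6 46.5 15.5
[146. 198.] 510.1 191.3 46.2 46.4 15.1
[139. 168.] 573.6 209.1 45.9 46.8 15.1
[132. 138.] 637.3 226.8 46.7 46.3 14.9
[84. 58.] 813.0 345.6 129.3 27.6 89.5
```

```bash
cat >> h.py <<'E'
def goto(x,y,z,yaw):
    """mm and deg (yaw of tool y axis in world): tool-frame shift mm + rotvec from the measured pose, tool straight down"""
    T=tool();a=np.radians(yaw);Y=np.array([np.cos(a),np.sin(a),0]);Z=np.array([0,0,-1.]);X=np.cross(Y,Z)
    G=np.c_[X,Y,Z]
    print("shift",np.round(T[:3,:3].T@(np.array([x,y,z])-T[:3,3]*1000),1),"rot",np.round(R.from_matrix(T[:3,:3].T@G).as_rotvec(),4))
def axes():
    T=tool();print("pos",np.round(T[:3,3]*1000,1),"yaw",np.degrees(np.arctan2(T[1,1],T[0,1])).round(2),"tilt",np.round(T[:2,2],4))
E
python3 - <<'E'
from h import *
c=shot("wrist");print(np.round(c["hand_eye"],3),c["camera_matrix"][0],c["k1"])
axes();goto(500,-220,300,86)
E
```

```text
[[ 0.002 -0.966 -0.259  0.066]
 [ 1.     0.002 -0.     0.   ]
 [ 0.001 -0.259  0.966 -0.123]
 [ 0.     0.     0.     1.   ]] [305.11654659   0.         260.02816312] 0.013455992443210404
pos [224.7 529.  249.7] yaw 66.98 tilt [-0.0007 -0.0009]
shift [-546.3 -581.7  -49.8] rot [-0.001  -0.0004 -0.332 ]
```

{"op": "play_rows", "data": {
  "xyz": [
    [-546,-582,-50],
    [-546,-582,-50],
    [-546,-582,-50],
    [-546,-582,-50],
    [-546,-582,-50],
    [-546,-582,-50],
    [-546,-582,-50],
    [-546,-582,-50],
    [-546,-582,-50],
    [-546,-582,-50]
  ],
  "rot": [
    [0,0,-0.332],
    [0,0,-0.332],
    [0,0,-0.332],
    [0,0,-0.332],
    [0,0,-0.332],
    [0,0,-0.332],
    [0,0,-0.332],
    [0,0,-0.332],
    [0,0,-0.332],
    [0,0,-0.332]
  ],
  "grip": [1,1,1,1,1,1,1,1,1,1]
}}

```text
time_s: 1.45
eef_pos: [0.4393, -0.0564, 0.2896]
eef_rot: [0.0, 0.035, 0.999, -0.0]
wrist_force: [1.0, -0.1, -0.4]
opening: 0.998
grasp_force: 0.0
```

Run:
```python
from h import *
axes();goto(500,-220,300,86)
```

```text
pos [439.3 -56.4 289.6] yaw 85.97 tilt [ 0.0009 -0.0001]
shift [ -72.  -158.9  -10.4] rot [ 0.      0.0009 -0.0005]
```

{"op": "play_rows", "data": {
  "xyz": [
    [-72,-159,-10],
    [-72,-159,-10],
    [-72,-159,-10],
    [-72,-159,-10],
    [-72,-159,-10],
    [-72,-159,-10],
    [-72,-159,-10],
    [-72,-159,-10],
    [-72,-159,-10],
    [-72,-159,-10]
  ],
  "rot": [
    [0,0,0],
    [0,0,0],
    [0,0,0],
    [0,0,0],
    [0,0,0],
    [0,0,0],
    [0,0,0],
    [0,0,0],
    [0,0,0],
    [0,0,0]
  ],
  "grip": [1,1,1,1,1,1,1,1,1,1]
}}

```text
time_s: 2.7
eef_pos: [0.4998, -0.2178, 0.2993]
eef_rot: [0.0, 0.035, 0.999, -0.0]
wrist_force: [0.1, -0.4, 0.0]
opening: 1.004
grasp_force: 0.0
```

Run:
```python
from h import *
axes()
c=shot("wrist");np.savez("w1.npz",**c)
cv2.imwrite("pics/w1.png",cv2.resize(c["color"][:,:,::-1],(800,600)))
print("white z40");[print(*b) for b in blobs(c,white(c),.04,300,9000)]
print("black z20");[print(*b) for b in blobs(c,black(c),.02,100,9000)]
h=cv2.cvtColor(c["color"],cv2.COLOR_RGB2HSV)
P=proj(c,np.array([[.422,-.215,.04],[.486,-.216,.04],[.549,-.223,.04],[.615,-.224,.04]]))
for p in P: print(p, h[int(p[1]),int(p[0])],c["depth"][int(p[1]),int(p[0])])
```

```text
pos [ 499.8 -217.8  299.3] yaw 86.01 tilt [ 0.0001 -0.0001]
white z40
[261. 246.] 613.5 -223.4 42.3 42.9 86.1
[106. 240.] 585.6 -428.7 73.0 98.7 33.2
[ 17. 203.] 531.8 -535.3 34.3 51.4 0.1
[259. 200.] 547.6 -222.2 38.4 38.5 83.7
[  6. 172.] 490.1 -536.2 19.5 33.6 73.7
[431. 147.] 493.9 -3.9 29.1 28.1 3.9
[261. 152.] 485.7 -215.9 28.4 46.4 86.7
[259.  98.] 421.1 -214.1 34.9 35.4 86.1
black z20
[ 72. 279.] 654.9 -505.6 6.2 89.5 39.2
[253. 235.] 614.9 -227.2 51.4 50.9 86.1
[259. 195.] 549.6 -221.6 50.9 51.4 85.2
[ 42. 167.] 490.0 -505.9 36.0 20.8 0.0
[260. 146.] 484.9 -216.1 51.1 51.4 85.2
[261.  98.] 420.0 -210.5 51.2 51.6 85.1
[257.79437384  99.55130973] [ 18  81 176] 0.3653581
[260.57078297 152.93889523] [ 19  90 220] 0.38078022
[258.48118911 201.37752657] [ 18 136 204] 0.39657664
[261.10662106 247.75514309] [ 18 132 206] 0.41538772
```

View pics/w1.png

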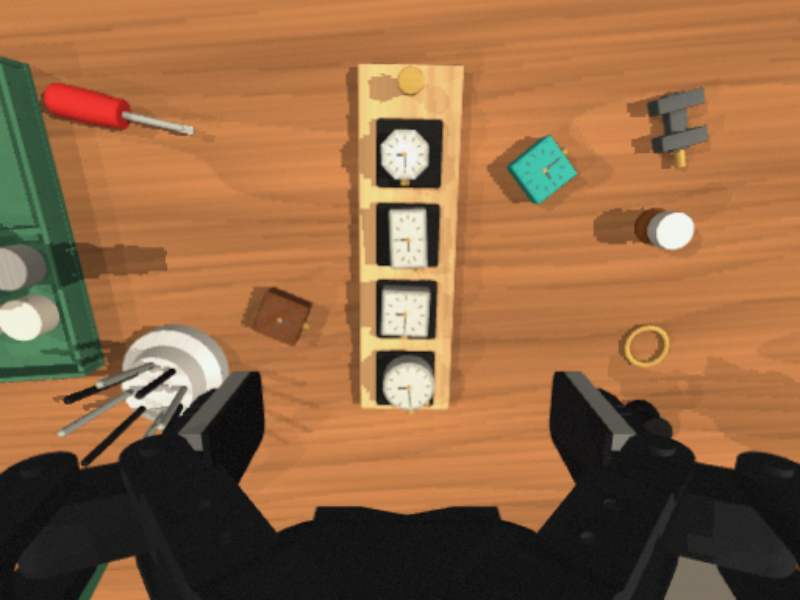

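The wrist view confirms the order from the post at (410,80): octagon (404,155), oblong (408,238), square (406,312), stopwatch (408,384). The brown (280,316) and turquoise (543,170) look-alikes lie off the rack. All crowns point down the row, so I'll pinch across the row. Next I'll check the fingertip height when open before going down.

Run:
```python
from h import *
c=dict(np.load("w1.npz"));d=c["depth"];v,u=np.nonzero((d>0)&(d<.25))
n=cv2.undistortPoints(np.c_[u,v].astype(float).reshape(-1,1,2),c["camera_matrix"],np.array([c["k1"],0,0,0,0.])).reshape(-1,2)
p=np.c_[n,np.ones(len(n))]*d[v,u][:,None];t=p@c["hand_eye"][:3,:3].T+c["hand_eye"][:3,3];t*=1000
for s in(-1,1):
    k=(np.sign(t[:,1])==s)&(abs(t[:,0])<25);q=t[k]
    print(s,len(q),"z pct",np.percentile(q[:,2],[50,90,98,99.5,100]).round(1),"y of tip pts",np.percentile(q[q[:,2]>np.percentile(q[:,2],90)][:,1],[0,5,50,95,100]).round(1), "x",np.percentile(q[q[:,2]>np.percentile(q[:,2],90)][:,0],[0,50,100]).round(1))
goto(421.5,-214.3,90,86)
```

```text
-1 21779 z pct [-55.3 -27.2  -3.4   2.7   6.8] y of tip pts [-56.2 -54.3 -42.5 -42.  -41.5] x [-11.3   6.8  11.8]
1 21250 z pct [-55.2 -26.1  -3.2   3.    7.2] y of tip pts [42.4 42.9 43.4 55.1 57.1] x [-11.2   6.9  12. ]
shift [ 78.3  -1.9 209.3] rot [-0.      0.      0.0001]
```

{"op": "play_rows", "data": {
  "xyz": [
    [78,-2,209],
    [78,-2,209],
    [78,-2,209],
    [78,-2,209],
    [78,-2,209],
    [78,-2,222],
    [78,-2,234],
    [78,-2,246],
    [78,-2,254],
    [78,-2,259]
  ],
  "rot": [
    [0,0,0],
    [0,0,0],
    [0,0,0],
    [0,0,0],
    [0,0,0],
    [0,0,0],
    [0,0,0],
    [0,0,0],
    [0,0,0],
    [0,0,0]
  ],
  "grip": [0.75,0.75,0.75,0.75,0.75,0.75,0.75,0.75,0.75,0.75]
}}

```text
time_s: 4.0
eef_pos: [0.4217, -0.2143, 0.0397]
eef_rot: [-0.0, 0.035, 0.999, 0.0]
wrist_force: [0.4, 0.0, 0.0]
opening: 0.746
grasp_force: 0.0
```

Run:
```python
from h import *
axes();goto(421.5,-214.3,40,86)
c=shot("wrist");cv2.imwrite("pics/w2.png",c["color"][:,:,::-1])
```

```text
pos [ 421.7 -214.3   39.7] yaw 86.01 tilt [-0.0004  0.0003]
shift [ 0.3  0.  -0.3] rot [ 0.0003 -0.0004  0.0002]
```

View pics/w2.png

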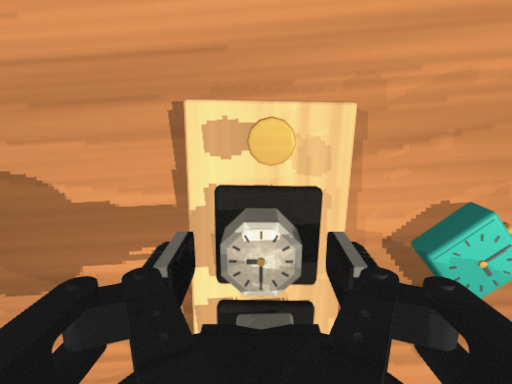

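The octagon at (261,258) sits between the pads at (180,260) and (345,260). Closing and lifting.

{"op": "play_rows", "data": {
  "xyz": [
    [0,0,0],
    [0,0,0],
    [0,0,0],
    [0,0,0],
    [0,0,0],
    [0,0,0],
    [0,0,-2],
    [0,0,-15],
    [0,0,-45],
    [0,0,-90]
  ],
  "rot": [
    [0,0,0],
    [0,0,0],
    [0,0,0],
    [0,0,0],
    [0,0,0],
    [0,0,0],
    [0,0,0],
    [0,0,0],
    [0,0,0],
    [0,0,0]
  ],
  "grip": [0.2,0.2,0.2,0.2,0.2,0.2,0.2,0.2,0.2,0.2]
}}

```text
time_s: 5.3
eef_pos: [0.4208, -0.2136, 0.1306]
eef_rot: [-0.001, 0.035, 0.999, 0.001]
wrist_force: [0.3, -0.4, -1.2]
opening: 0.408
grasp_force: 59.9
```

Run:
```python
from h import *
axes();goto(500,183,240,105.6)
```

```text
pos [ 420.8 -213.6  130.6] yaw 86.0 tilt [-0.0024  0.0021]
shift [ -51.   401.4 -108.8] rot [ 0.0023 -0.0022 -0.3421]
```

{"op": "play_rows", "data": {
  "xyz": [
    [-51,401,-109],
    [-51,401,-109],
    [-51,401,-109],
    [-51,401,-109],
    [-51,401,-109],
    [-51,401,-109],
    [-51,401,-109],
    [-51,401,-109],
    [-51,401,-109],
    [-51,401,-109]
  ],
  "rot": [
    [0,0,-0.342],
    [0,0,-0.342],
    [0,0,-0.342],
    [0,0,-0.342],
    [0,0,-0.342],
    [0,0,-0.342],
    [0,0,-0.342],
    [0,0,-0.342],
    [0,0,-0.342],
    [0,0,-0.342]
  ],
  "grip": [0.2,0.2,0.2,0.2,0.2,0.2,0.2,0.2,0.2,0.2]
}}

```text
time_s: 6.55
eef_pos: [0.5002, 0.1808, 0.2388]
eef_rot: [-0.001, -0.135, 0.991, -0.0]
wrist_force: [-0.2, -0.6, -0.4]
opening: 0.406
grasp_force: 60.1
```

Run:
```python
from h import *
axes()
c=shot("wrist");np.savez("w3.npz",**c)
cv2.imwrite("pics/w3.png",c["color"][:,:,::-1])
print("black z20");[print(*b) for b in blobs(c,black(c),.02,300,9000)]
```

```text
pos [500.2 180.8 238.8] yaw 105.51 tilt [-0.0012 -0.0004]
black z20
[ 77. 266.] 676.9 -3.9 31.3 59.1 56.7
[268. 180.] 509.6 193.6 50.5 51.6 15.6
[269. 122.] 446.6 176.2 51.0 51.5 15.6
```

View pics/w3.png

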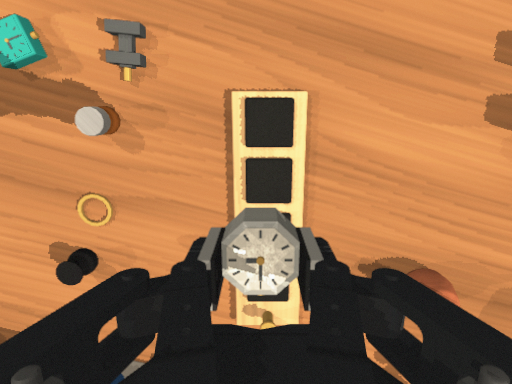

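The held octagon is at (261,258). The near cushions are at (269,122) and (269,180), and the far ones are hidden behind the hand. I'll measure the watch's offset in the hand and aim at the post-side cushion.

```bash
cat >> h.py <<'E'
def inhand(c):
    """outline of held watch top, in tool frame (mm), top at tool z=0"""
    h=cv2.cvtColor(c["color"],cv2.COLOR_RGB2HSV);m=((h[...,2]>125)&(h[...,1]<70)).astype(np.uint8)
    m[:200]=0;m[310:]=0;m[:,:190]=0;m[:,340:]=0
    m=cv2.morphologyEx(m,cv2.MORPH_OPEN,np.ones((5,5)))
    c2=dict(c);F=c["hand_eye"];c2["E"]=F
    [print("hand",*b) for b in blobs(c2,m,0.0,800,20000)]
E
python3 - <<'E'
from h import *
c=dict(np.load("w3.npz"));inhand(c);goto(637.4,228.4,100,105.6)
E
```

```text
hand [257. 258.] 2.1 0.4 33.7 35.3 89.9
shift [-144.9    9.3  138.8] rot [-0.     -0.0009 -0.0018]
```

{"op": "play_rows", "data": {
  "xyz": [
    [-146,9,60],
    [-146,9,100],
    [-146,9,139],
    [-146,9,139],
    [-146,9,160],
    [-146,9,175],
    [-146,9,185],
    [-146,9,191],
    [-146,9,195],
    [-146,9,197]
  ],
  "rot": [
    [0,0,0],
    [0,0,0],
    [0,0,0],
    [0,0,0],
    [0,0,0],
    [0,0,0],
    [0,0,0],
    [0,0,0],
    [0,0,0],
    [0,0,0]
  ],
  "grip": [0.2,0.2,0.2,0.2,0.2,0.2,0.2,0.2,0.2,0.2]
}}

```text
time_s: 7.85
eef_pos: [0.6391, 0.23, 0.0427]
eef_rot: [0.0, -0.136, 0.991, 0.0]
wrist_force: [-0.4, 0.2, -0.6]
opening: 0.402
grasp_force: 60.1
```

Run:
```python
from h import *
axes();goto(638.4,228.6,40,105.6);print(readout.get_obs()["wrist_force"])
c=shot("wrist");cv2.imwrite("pics/w4.png",c["color"][:,:,::-1])
```

```text
pos [639.1 230.   42.7] yaw 105.6 tilt [0.0008 0.0001]
shift [ 1.1 -1.2  2.7] rot [-0.0001  0.0008  0.0001]
[-0.35053296  0.24006982 -0.55445079]
```

View pics/w4.png

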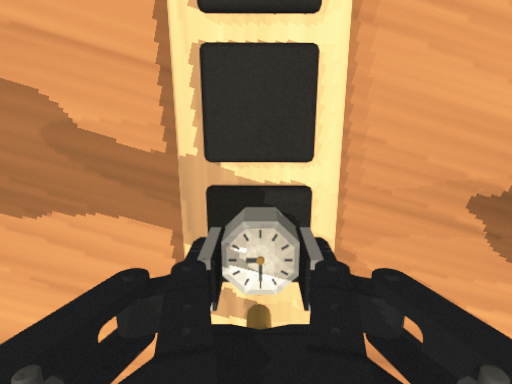

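Run:
```python
from h import *
c=shot("wrist");inhand(c)
[print(*b) for b in blobs(c,black(c)&(np.arange(384)[:,None]<175),.02,2000,30000)]
g=c["color"].max(2)[:,240:280].mean(1);
for v0,v1 in((150,172),(172,200)):
    v=v0+np.argmax(abs(np.diff(g[v0:v1])));print(v,unproj(c,[260,v+.5],.02)[0][:2]*1000)
```

```text
hand [259. 256.] 2.1 0.4 33.8 35.3 89.9
[259. 101.] 573.9 211.5 51.6 51.8 15.6
162 [599.1858402  219.30052556]
185 [610.11249194 222.3705365 ]
```

{"op": "play_rows", "data": {
  "xyz": [
    [1,0,1],
    [1,0,2],
    [1,0,2.5],
    [1,0,3],
    [1,0,3],
    [1,0,3],
    [1,0,3],
    [1,0,3],
    [1,0,3],
    [1,0,3]
  ],
  "rot": [
    [0,0,0],
    [0,0,0],
    [0,0,0],
    [0,0,0],
    [0,0,0],
    [0,0,0],
    [0,0,0],
    [0,0,0],
    [0,0,0],
    [0,0,0]
  ],
  "grip": [0.2,0.2,0.2,0.2,0.2,0.2,0.45,0.5,0.55,0.6]
}}

```text
time_s: 9.2
eef_pos: [0.6378, 0.2296, 0.039]
eef_rot: [-0.0, -0.136, 0.991, -0.0]
wrist_force: [0.7, -0.8, 0.4]
opening: 0.603
grasp_force: 0.0
```

Run:
```python
from h import *
axes();print(readout.get_obs()["wrist_force"])
```

```text
pos [637.8 229.6  39. ] yaw 105.6 tilt [-0.0003 -0.0001]
[ 0.74257495 -0.84224925  0.41797989]
```

Run:
```python
from h import *
goto(485,-216,110,86.7)
```

```text
shift [ 267.  -388.1  -70.9] rot [-0.000e+00 -3.000e-04  3.298e-01]
```

{"op": "play_rows", "data": {
  "xyz": [
    [0,0,-40],
    [0,0,-100],
    [267,-388,-100],
    [267,-388,-100],
    [267,-388,-100],
    [267,-388,-100],
    [267,-388,-100],
    [267,-388,-90],
    [267,-388,-80],
    [267,-388,-71]
  ],
  "rot": [
    [0,0,0],
    [0,0,0],
    [0,0,0.33],
    [0,0,0.33],
    [0,0,0.33],
    [0,0,0.33],
    [0,0,0.33],
    [0,0,0.33],
    [0,0,0.33],
    [0,0,0.33]
  ],
  "grip": [0.65,0.65,0.65,0.65,0.65,0.65,0.65,0.65,0.65,0.65]
}}

```text
time_s: 10.45
eef_pos: [0.4844, -0.2189, 0.1107]
eef_rot: [0.001, 0.03, 1.0, -0.001]
wrist_force: [0.9, 0.0, -0.1]
opening: 0.649
grasp_force: 0.0
```

Run:
```python
from h import *
axes();goto(485,-216,40,86.7)
c=shot("top");[print(*b) for b in blobs(c,white(c),.04,100,1500) if b[2]>100]
```

```text
pos [ 484.4 -218.9  110.7] yaw 86.55 tilt [ 0.0015 -0.0016]
shift [-0.3  3.1 70.7] rot [-0.0015  0.0016 -0.0026]
[  4. 289.] 312.4 476.2 51.8 27.0 2.3
[128. 135.] 637.4 228.9 35.9 35.8 3.1
```

{"op": "play_rows", "data": {
  "xyz": [
    [0,0,20],
    [0,0,40],
    [0,0,55],
    [0,0,65],
    [0,0,70],
    [0,0,70],
    [0,0,70],
    [0,0,70],
    [0,0,70],
    [0,0,70]
  ],
  "rot": [
    [0,0,0],
    [0,0,0],
    [0,0,0],
    [0,0,0],
    [0,0,0],
    [0,0,0],
    [0,0,0],
    [0,0,0],
    [0,0,0],
    [0,0,0]
  ],
  "grip": [0.65,0.65,0.65,0.65,0.65,0.65,0.65,0.65,0.65,0.65]
}}

```text
time_s: 11.75
eef_pos: [0.4851, -0.2159, 0.0404]
eef_rot: [0.0, 0.029, 1.0, -0.0]
wrist_force: [-0.1, -0.8, -0.1]
opening: 0.65
grasp_force: 0.0
```

Run:
```python
from h import *
axes()
c=shot("wrist");cv2.imwrite("pics/w5.png",c["color"][:,:,::-1])
```

```text
pos [ 485.1 -215.9   40.4] yaw 86.69 tilt [ 0.0002 -0.0002]
```

View pics/w5.png

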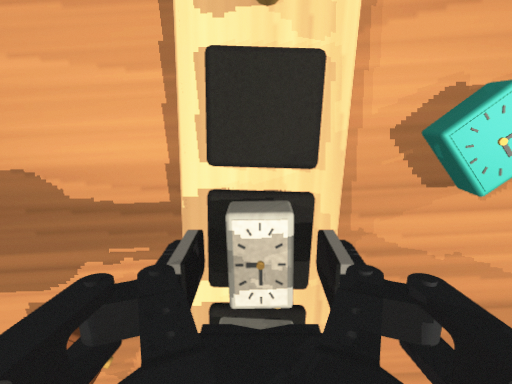

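The oblong is centred between the pads, hands pivot at (261,265). Closing.

{"op": "play_rows", "data": {
  "xyz": [
    [0,0,0],
    [0,0,0],
    [0,0,0],
    [0,0,0],
    [0,0,0],
    [0,0,0],
    [0,0,-2],
    [0,0,-15],
    [0,0,-45],
    [0,0,-90]
  ],
  "rot": [
    [0,0,0],
    [0,0,0],
    [0,0,0],
    [0,0,0],
    [0,0,0],
    [0,0,0],
    [0,0,0],
    [0,0,0],
    [0,0,0],
    [0,0,0]
  ],
  "grip": [0.1,0.1,0.1,0.1,0.1,0.1,0.1,0.1,0.1,0.1]
}}

```text
time_s: 13.05
eef_pos: [0.4839, -0.215, 0.1303]
eef_rot: [-0.001, 0.029, 1.0, 0.001]
wrist_force: [0.5, -0.5, -0.3]
opening: 0.339
grasp_force: 59.2
```

Run:
```python
from h import *
axes()
c=shot("wrist");inhand(c);np.savez("w6.npz",**c)
# commanded pose is 485,-216,130.4
goto(574,211.5,130,105.6)
```

```text
pos [ 483.9 -215.   130.3] yaw 86.68 tilt [-0.0029  0.0022]
hand [259. 261.] 0.3 0.4 28.9 47.5 89.3
shift [-61.7 433.2   6.1] rot [-0.005   0.0054 -0.3297]
```

{"op": "play_rows", "data": {
  "xyz": [
    [-64,432,-40],
    [-64,432,-40],
    [-64,432,-40],
    [-64,432,-40],
    [-64,432,-40],
    [-64,432,-40],
    [-64,432,-40],
    [-64,432,-20],
    [-64,432,10],
    [-64,432,40]
  ],
  "rot": [
    [0,0,-0.33],
    [0,0,-0.33],
    [0,0,-0.33],
    [0,0,-0.33],
    [0,0,-0.33],
    [0,0,-0.33],
    [0,0,-0.33],
    [0,0,-0.33],
    [0,0,-0.33],
    [0,0,-0.33]
  ],
  "grip": [0.1,0.1,0.1,0.1,0.1,0.1,0.1,0.1,0.1,0.1]
}}

```text
time_s: 14.35
eef_pos: [0.5733, 0.211, 0.089]
eef_rot: [-0.0, -0.136, 0.991, -0.0]
wrist_force: [-0.3, -1.0, -1.2]
opening: 0.334
grasp_force: 59.5
```

{"op": "play_rows", "data": {
  "xyz": [
    [0,0,15],
    [0,0,27],
    [0,0,37],
    [0,0,43],
    [0,0,47],
    [0,0,47],
    [0,0,47],
    [0,0,47],
    [0,0,47],
    [0,0,47]
  ],
  "rot": [
    [0,0,0],
    [0,0,0],
    [0,0,0],
    [0,0,0],
    [0,0,0],
    [0,0,0],
    [0,0,0],
    [0,0,0],
    [0,0,0],
    [0,0,0]
  ],
  "grip": [0.1,0.1,0.1,0.1,0.1,0.1,0.1,0.1,0.1,0.1]
}}

```text
time_s: 15.6
eef_pos: [0.5739, 0.2117, 0.0434]
eef_rot: [0.0, -0.136, 0.991, -0.0]
wrist_force: [-0.8, -0.0, -1.3]
opening: 0.338
grasp_force: 59.5
```

Run:
```python
from h import *
axes();goto(574,211.5,40.4,105.6)
c=shot("wrist");inhand(c);cv2.imwrite("pics/w7.png",c["color"][:,:,::-1])
[print(*b) for b in blobs(c,black(c)&(np.arange(384)[:,None]<175),.02,2000,30000)]
```

```text
pos [573.9 211.7  43.4] yaw 105.6 tilt [ 0.0002 -0.    ]
shift [-0.  -0.2  3. ] rot [-0.0001  0.0002 -0.    ]
hand [258. 261.] 0.5 0.4 28.6 46.9 88.4
[259. 104.] 510.2 194.0 51.7 51.8 15.7
```

View pics/w7.png

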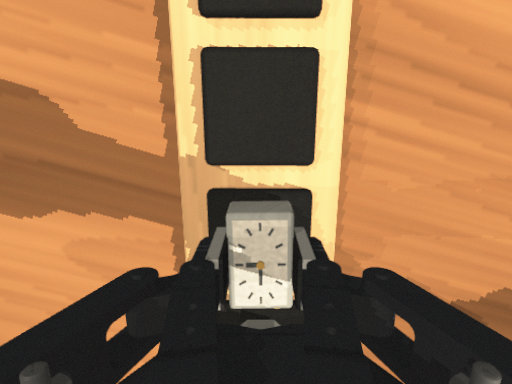

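The oblong at (260,262) is centred over its cushion, whose top edge is at row 188. Setting it down.

{"op": "play_rows", "data": {
  "xyz": [
    [0,0,1],
    [0,0,2],
    [0,0,2.7],
    [0,0,3.2],
    [0,0,3.2],
    [0,0,3.2],
    [0,0,3.2],
    [0,0,3.2],
    [0,0,3.2],
    [0,0,3.2]
  ],
  "rot": [
    [0,0,0],
    [0,0,0],
    [0,0,0],
    [0,0,0],
    [0,0,0],
    [0,0,0],
    [0,0,0],
    [0,0,0],
    [0,0,0],
    [0,0,0]
  ],
  "grip": [0.1,0.1,0.1,0.1,0.1,0.1,0.4,0.45,0.5,0.55]
}}

```text
time_s: 16.9
eef_pos: [0.5739, 0.2117, 0.04]
eef_rot: [-0.0, -0.136, 0.991, 0.0]
wrist_force: [0.3, 1.3, -0.5]
opening: 0.55
grasp_force: 0.0
```

Run:
```python
from h import *
axes();goto(547.5,-222.5,110,84);print(readout.get_obs()["wrist_force"])
```

```text
pos [573.9 211.7  40. ] yaw 105.59 tilt [-0.  0.]
shift [ 142.1 -411.1  -70. ] rot [ 0.     -0.      0.3769]
[ 0.30903952  1.32974272 -0.54991198]
```

{"op": "play_rows", "data": {
  "xyz": [
    [0,0,-40],
    [0,0,-100],
    [142,-411,-100],
    [142,-411,-100],
    [142,-411,-100],
    [142,-411,-100],
    [142,-411,-100],
    [142,-411,-90],
    [142,-411,-80],
    [142,-411,-70]
  ],
  "rot": [
    [0,0,0],
    [0,0,0],
    [0,0,0.377],
    [0,0,0.377],
    [0,0,0.377],
    [0,0,0.377],
    [0,0,0.377],
    [0,0,0.377],
    [0,0,0.377],
    [0,0,0.377]
  ],
  "grip": [0.6,0.65,0.72,0.72,0.72,0.72,0.72,0.72,0.72,0.72]
}}

```text
time_s: 18.15
eef_pos: [0.5471, -0.2269, 0.1098]
eef_rot: [0.0, 0.055, 0.998, -0.001]
wrist_force: [-0.5, 0.5, 0.3]
opening: 0.722
grasp_force: 0.0
```

{"op": "play_rows", "data": {
  "xyz": [
    [0,0,20],
    [0,0,40],
    [0,0,55],
    [0,0,65],
    [0,0,70],
    [0,0,70],
    [0,0,70],
    [0,0,70],
    [0,0,70],
    [0,0,70]
  ],
  "rot": [
    [0,0,0],
    [0,0,0],
    [0,0,0],
    [0,0,0],
    [0,0,0],
    [0,0,0],
    [0,0,0],
    [0,0,0],
    [0,0,0],
    [0,0,0]
  ],
  "grip": [0.72,0.72,0.72,0.72,0.72,0.72,0.72,0.72,0.72,0.72]
}}

```text
time_s: 19.4
eef_pos: [0.5477, -0.2224, 0.0402]
eef_rot: [0.0, 0.052, 0.999, -0.0]
wrist_force: [-0.3, -0.4, 0.9]
opening: 0.72
grasp_force: 0.0
```

Run:
```python
from h import *
axes()
c=shot("top");[print(*b) for b in blobs(c,white(c),.04,100,1500) if b[2]>100]
c=shot("wrist");inhand(c);cv2.imwrite("pics/w8.png",c["color"][:,:,::-1])
```

```text
pos [ 547.7 -222.4   40.2] yaw 83.99 tilt [ 0.0002 -0.0002]
[  4. 288.] 312.4 476.2 51.8 27.0 2.3
[135. 166.] 574.6 211.3 47.6 30.6 16.9
[129. 136.] 637.4 228.9 35.9 35.8 3.1
hand [257. 263.] 1.0 0.2 39.2 38.8 0.8
```

View pics/w8.png

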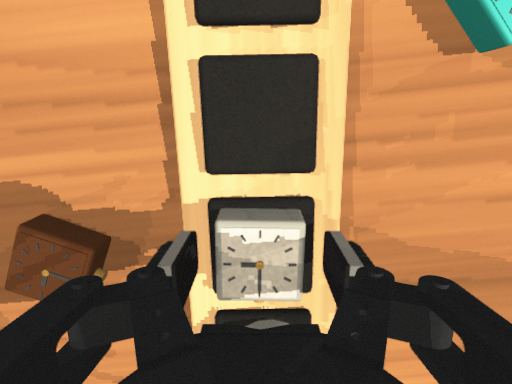

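The square is centred at (260,263) between the pads, and the top view puts the oblong at its place (574.6, 211.3). Closing.

{"op": "play_rows", "data": {
  "xyz": [
    [0,0,0],
    [0,0,0],
    [0,0,0],
    [0,0,0],
    [0,0,0],
    [0,0,0],
    [0,0,-2],
    [0,0,-15],
    [0,0,-45],
    [0,0,-90]
  ],
  "rot": [
    [0,0,0],
    [0,0,0],
    [0,0,0],
    [0,0,0],
    [0,0,0],
    [0,0,0],
    [0,0,0],
    [0,0,0],
    [0,0,0],
    [0,0,0]
  ],
  "grip": [0.2,0.2,0.2,0.2,0.2,0.2,0.2,0.2,0.2,0.2]
}}

```text
time_s: 20.75
eef_pos: [0.5463, -0.2216, 0.1298]
eef_rot: [-0.002, 0.052, 0.999, 0.001]
wrist_force: [0.1, -0.2, -1.1]
opening: 0.454
grasp_force: 61.2
```

Run:
```python
from h import *
axes()
c=shot("wrist");inhand(c)
def rel(p,yaw,q,yaw2):
    a=np.radians(yaw);Y=np.array([np.cos(a),np.sin(a)]);X=np.array([-Y[1],Y[0]])
    d=np.subtract(q,p);print(np.array([d@-np.array([Y[1],-Y[0]]),d@Y]).round(1),np.radians(yaw-yaw2).round(4))
rel((485,-216),86.69,(574,211.5),105.6)
rel((547.7,-222.4),84,(510.7,194),105.6)
```

```text
pos [ 546.3 -221.6  129.8] yaw 83.99 tilt [-0.0032  0.0021]
hand [258. 261.] -1.4 0.6 43.7 38.5 0.1
[-64.2 431.9] -0.33
[ 80.3 410.3] -0.377
```

{"op": "play_rows", "data": {
  "xyz": [
    [80,410,-40],
    [80,410,-40],
    [80,410,-40],
    [80,410,-40],
    [80,410,-40],
    [80,410,-40],
    [80,410,-40],
    [80,410,-20],
    [80,410,10],
    [80,410,40]
  ],
  "rot": [
    [0,0,-0.377],
    [0,0,-0.377],
    [0,0,-0.377],
    [0,0,-0.377],
    [0,0,-0.377],
    [0,0,-0.377],
    [0,0,-0.377],
    [0,0,-0.377],
    [0,0,-0.377],
    [0,0,-0.377]
  ],
  "grip": [0.2,0.2,0.2,0.2,0.2,0.2,0.2,0.2,0.2,0.2]
}}

```text
time_s: 22.05
eef_pos: [0.511, 0.1941, 0.0899]
eef_rot: [0.0, -0.136, 0.991, -0.0]
wrist_force: [0.7, -0.7, -1.6]
opening: 0.455
grasp_force: 61.3
```

{"op": "play_rows", "data": {
  "xyz": [
    [0,0,15],
    [0,0,27],
    [0,0,37],
    [0,0,43],
    [0,0,47],
    [0,0,47],
    [0,0,47],
    [0,0,47],
    [0,0,47],
    [0,0,47]
  ],
  "rot": [
    [0,0,0],
    [0,0,0],
    [0,0,0],
    [0,0,0],
    [0,0,0],
    [0,0,0],
    [0,0,0],
    [0,0,0],
    [0,0,0],
    [0,0,0]
  ],
  "grip": [0.2,0.2,0.2,0.2,0.2,0.2,0.2,0.2,0.2,0.2]
}}

```text
time_s: 23.3
eef_pos: [0.511, 0.1938, 0.0432]
eef_rot: [0.0, -0.136, 0.991, -0.0]
wrist_force: [0.7, -0.7, -1.9]
opening: 0.454
grasp_force: 61.3
```

Run:
```python
from h import *
axes();goto(510.5,194,40.2,105.6)
c=shot("wrist");inhand(c);cv2.imwrite("pics/w9.png",c["color"][:,:,::-1])
[print(*b) for b in blobs(c,black(c)&(np.arange(384)[:,None]<175),.02,2000,30000)]
```

```text
pos [511.  193.8  43.2] yaw 105.6 tilt [0.0001 0.    ]
shift [0.4 0.3 3. ] rot [-0.      0.0001 -0.0001]
hand [258. 260.] 0.8 0.5 38.4 38.9 89.9
[260. 103.] 446.7 176.4 51.6 51.8 15.7
```

View pics/w9.png

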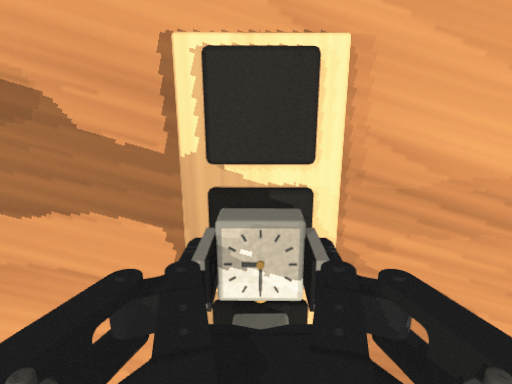

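The square at (261,262) is over the third cushion, and the last empty cushion is at (260,103). Setting it down.

{"op": "play_rows", "data": {
  "xyz": [
    [0,0,1],
    [0,0,2],
    [0,0,2.7],
    [0,0,3.2],
    [0,0,3.2],
    [0,0,3.2],
    [0,0,3.2],
    [0,0,3.2],
    [0,0,3.2],
    [0,0,3.2]
  ],
  "rot": [
    [0,0,0],
    [0,0,0],
    [0,0,0],
    [0,0,0],
    [0,0,0],
    [0,0,0],
    [0,0,0],
    [0,0,0],
    [0,0,0],
    [0,0,0]
  ],
  "grip": [0.2,0.2,0.2,0.2,0.2,0.2,0.5,0.55,0.6,0.65]
}}

```text
time_s: 24.6
eef_pos: [0.511, 0.1938, 0.0398]
eef_rot: [0.0, -0.136, 0.991, -0.0]
wrist_force: [0.4, 0.1, -0.6]
opening: 0.651
grasp_force: 0.0
```

Run:
```python
from h import *
axes();goto(613.5,-223.6,110,86);print(readout.get_obs()["wrist_force"])
```

```text
pos [511.  193.8  39.8] yaw 105.59 tilt [ 0. -0.]
shift [  13.5 -429.6  -70.2] rot [-0.     0.     0.342]
[ 0.43601706  0.05585527 -0.57020476]
```

{"op": "play_rows", "data": {
  "xyz": [
    [0,0,-40],
    [0,0,-100],
    [14,-430,-100],
    [14,-430,-100],
    [14,-430,-100],
    [14,-430,-100],
    [14,-430,-100],
    [14,-430,-90],
    [14,-430,-80],
    [14,-430,-70]
  ],
  "rot": [
    [0,0,0],
    [0,0,0],
    [0,0,0.342],
    [0,0,0.342],
    [0,0,0.342],
    [0,0,0.342],
    [0,0,0.342],
    [0,0,0.342],
    [0,0,0.342],
    [0,0,0.342]
  ],
  "grip": [0.7,0.75,0.8,0.8,0.8,0.8,0.8,0.8,0.8,0.8]
}}

```text
time_s: 25.85
eef_pos: [0.6132, -0.2286, 0.1091]
eef_rot: [0.0, 0.037, 0.999, -0.001]
wrist_force: [0.0, 0.5, 0.7]
opening: 0.798
grasp_force: 0.0
```

{"op": "play_rows", "data": {
  "xyz": [
    [0,0,20],
    [0,0,40],
    [0,0,55],
    [0,0,65],
    [0,0,70],
    [0,0,70],
    [0,0,70],
    [0,0,70],
    [0,0,70],
    [0,0,70]
  ],
  "rot": [
    [0,0,0],
    [0,0,0],
    [0,0,0],
    [0,0,0],
    [0,0,0],
    [0,0,0],
    [0,0,0],
    [0,0,0],
    [0,0,0],
    [0,0,0]
  ],
  "grip": [0.8,0.8,0.8,0.8,0.8,0.8,0.8,0.8,0.8,0.8]
}}

```text
time_s: 27.1
eef_pos: [0.6131, -0.2242, 0.04]
eef_rot: [0.0, 0.035, 0.999, -0.0]
wrist_force: [-0.3, -0.9, -0.3]
opening: 0.799
grasp_force: 0.0
```

Run:
```python
from h import *
axes()
c=shot("top");[print(*b) for b in blobs(c,white(c),.04,100,1500) if b[2]>100]
c=shot("wrist");inhand(c);cv2.imwrite("pics/w10.png",c["color"][:,:,::-1])
```

```text
pos [ 613.1 -224.2   40. ] yaw 85.99 tilt [ 0.0002 -0.0001]
[  9. 378.] 133.1 461.5 27.2 49.7 4.8
[  4. 289.] 311.4 476.1 53.9 27.0 2.3
[143. 196.] 511.8 192.9 40.8 40.5 15.2
[136. 166.] 574.6 211.1 48.5 31.0 17.0
[129. 136.] 637.4 228.9 37.3 36.1 64.8
hand [258. 261.] -0.3 0.6 43.2 44.2 85.6
```

View pics/w10.png

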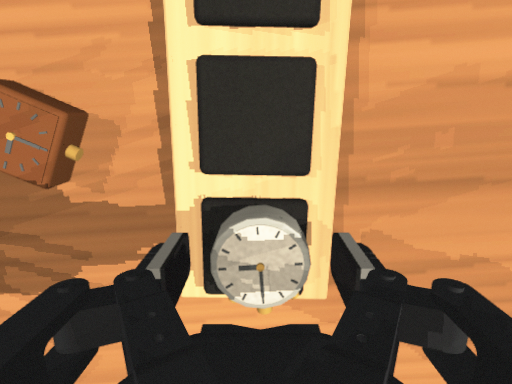

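The stopwatch is centred at (260,263) with its crown at (263,310), clear of the pads. Closing.

{"op": "play_rows", "data": {
  "xyz": [
    [0,0,0],
    [0,0,0],
    [0,0,0],
    [0,0,0],
    [0,0,0],
    [0,0,0],
    [0,0,-2],
    [0,0,-15],
    [0,0,-45],
    [0,0,-90]
  ],
  "rot": [
    [0,0,0],
    [0,0,0],
    [0,0,0],
    [0,0,0],
    [0,0,0],
    [0,0,0],
    [0,0,0],
    [0,0,0],
    [0,0,0],
    [0,0,0]
  ],
  "grip": [0.3,0.3,0.3,0.3,0.3,0.3,0.3,0.3,0.3,0.3]
}}

```text
time_s: 28.45
eef_pos: [0.6117, -0.2233, 0.1292]
eef_rot: [-0.002, 0.035, 0.999, 0.001]
wrist_force: [-0.2, -0.5, -1.5]
opening: 0.514
grasp_force: 61.3
```

Run:
```python
from h import *
axes()
c=shot("wrist");inhand(c)
p=np.array([613.1,-224.2]);q=np.array([446.6,176.2]);a=np.radians(86);Y=np.array([np.cos(a),np.sin(a)]);X=np.array([-Y[1],Y[0]])
print((q-p)@X,(q-p)@Y)
```

```text
pos [ 611.7 -223.3  129.2] yaw 86.0 tilt [-0.0036  0.0022]
hand [257. 260.] -0.2 0.9 42.2 44.1 82.4
194.02490645540846 387.8101928456367
```

{"op": "play_rows", "data": {
  "xyz": [
    [194,388,-40],
    [194,388,-40],
    [194,388,-40],
    [194,388,-40],
    [194,388,-40],
    [194,388,-40],
    [194,388,-40],
    [194,388,-20],
    [194,388,10],
    [194,388,40]
  ],
  "rot": [
    [0,0,-0.342],
    [0,0,-0.342],
    [0,0,-0.342],
    [0,0,-0.342],
    [0,0,-0.342],
    [0,0,-0.342],
    [0,0,-0.342],
    [0,0,-0.342],
    [0,0,-0.342],
    [0,0,-0.342]
  ],
  "grip": [0.3,0.3,0.3,0.3,0.3,0.3,0.3,0.3,0.3,0.3]
}}

```text
time_s: 29.75
eef_pos: [0.4467, 0.1769, 0.0898]
eef_rot: [0.001, -0.136, 0.991, -0.0]
wrist_force: [0.3, -0.1, -1.9]
opening: 0.513
grasp_force: 61.7
```

{"op": "play_rows", "data": {
  "xyz": [
    [0,0,15],
    [0,0,27],
    [0,0,37],
    [0,0,43],
    [0,0,47],
    [0,0,47],
    [0,0,47],
    [0,0,47],
    [0,0,47],
    [0,0,47]
  ],
  "rot": [
    [0,0,0],
    [0,0,0],
    [0,0,0],
    [0,0,0],
    [0,0,0],
    [0,0,0],
    [0,0,0],
    [0,0,0],
    [0,0,0],
    [0,0,0]
  ],
  "grip": [0.3,0.3,0.3,0.3,0.3,0.3,0.3,0.3,0.3,0.3]
}}

```text
time_s: 31.0
eef_pos: [0.4466, 0.1765, 0.0429]
eef_rot: [0.0, -0.136, 0.991, -0.0]
wrist_force: [0.4, 0.1, -2.0]
opening: 0.513
grasp_force: 61.7
```

Run:
```python
from h import *
axes();goto(446.6,176.2,40,105.6)
c=shot("wrist");inhand(c);cv2.imwrite("pics/w11.png",c["color"][:,:,::-1])
```

```text
pos [446.6 176.5  42.9] yaw 105.6 tilt [0.0002 0.    ]
shift [ 0.1 -0.2  2.9] rot [-0.      0.0002 -0.    ]
hand [255. 262.] -0.7 0.9 44.1 42.2 9.5
```

View pics/w11.png

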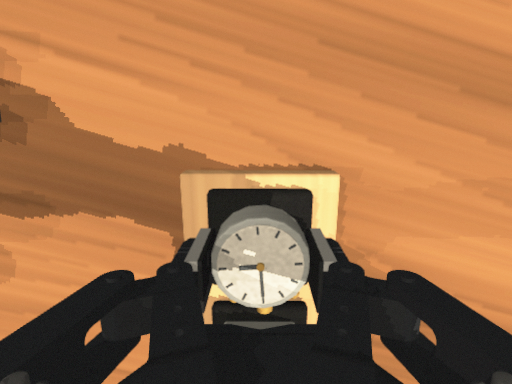

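The stopwatch at (261,262) is over the last cushion, whose top edge is at row 189. Setting it down, opening, then rising.

{"op": "play_rows", "data": {
  "xyz": [
    [0,0,1],
    [0,0,2],
    [0,0,2.7],
    [0,0,3],
    [0,0,3],
    [0,0,3],
    [0,0,3],
    [0,0,3],
    [0,0,3],
    [0,0,3]
  ],
  "rot": [
    [0,0,0],
    [0,0,0],
    [0,0,0],
    [0,0,0],
    [0,0,0],
    [0,0,0],
    [0,0,0],
    [0,0,0],
    [0,0,0],
    [0,0,0]
  ],
  "grip": [0.3,0.3,0.3,0.3,0.3,0.3,0.55,0.6,0.65,0.72]
}}

```text
time_s: 32.3
eef_pos: [0.4466, 0.1764, 0.0398]
eef_rot: [0.0, -0.136, 0.991, -0.0]
wrist_force: [0.2, -0.8, -0.7]
opening: 0.721
grasp_force: 0.0
```

{"op": "play_rows", "data": {
  "xyz": [
    [0,0,-20],
    [0,0,-60],
    [0,0,-120],
    [0,0,-180],
    [0,0,-230],
    [0,0,-230],
    [0,0,-230],
    [0,0,-230],
    [0,0,-230],
    [0,0,-230]
  ],
  "rot": [
    [0,0,0],
    [0,0,0],
    [0,0,0],
    [0,0,0],
    [0,0,0],
    [0,0,0],
    [0,0,0],
    [0,0,0],
    [0,0,0],
    [0,0,0]
  ],
  "grip": [0.72,0.72,0.72,0.72,0.72,0.72,0.72,0.72,0.72,0.72]
}}

```text
time_s: 33.55
eef_pos: [0.4463, 0.1764, 0.269]
eef_rot: [-0.001, -0.136, 0.991, -0.0]
wrist_force: [-1.4, -1.0, -0.0]
opening: 0.725
grasp_force: 0.0
```

Run:
```python
from h import *
axes();print(readout.get_obs()["wrist_force"])
c=shot("wrist");print("white");[print(*b) for b in blobs(c,white(c),.04,300,9000)]
print("black");[print(*b) for b in blobs(c,black(c),.02,300,9000)]
cv2.imwrite("pics/w12.png",c["color"][:,:,::-1])
```

```text
pos [446.3 176.4 269. ] yaw 105.59 tilt [-0.0016 -0.0002]
[-1.44543282 -1.03159103 -0.01311594]
white
[260. 314.] 636.2 230.0 35.3 34.8 15.7
[260. 270.] 573.8 212.5 46.8 28.5 15.7
[260. 222.] 510.4 194.1 36.4 38.4 15.7
[103. 166.] 493.2 0.8 29.0 33.3 8.8
[260. 169.] 447.4 177.7 44.0 43.4 14.8
black
[259. 301.] 634.1 228.0 52.5 50.8 15.7
[259. 258.] 571.3 210.7 50.1 51.1 15.7
[260. 211.] 508.6 193.5 51.6 50.9 15.7
[259. 161.] 446.0 176.0 49.8 51.3 15.7
```

View pics/w12.png

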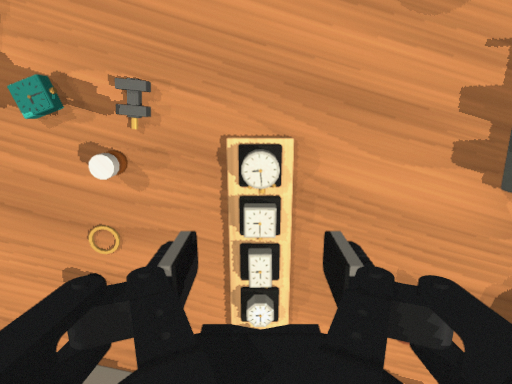

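All four watches lie flat on their cushions: octagon (260,314), oblong (260,270), square (260,222), stopwatch (260,169). Each is within about 2–3 mm of its cushion's centre, in the right order from the post.

```bash
python3 -c "
from bench import ctrl
print(ctrl.hand_in())"
```

```text
the job is handed in; nothing more can be done
None
```

I moved all four watches to the empty rack in queue order from its post (octagon, oblong, square, stopwatch), each flat, dial up, released and within about 3 mm of its cushion's centre. The job is handed in, with the clock at about 34 s of the 112 s; the hand-in returned no verdict.

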